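Swing the heavy pot to its serving place at a market stall

TASK

Swing the hot, heavy pot on its easy-running bracket round until it stands centred over the round drip tray, and leave it there at rest, with your hand off it. Push it and slow it down only by the side of the springy guard ring, gently and not fast: keep off the pot, its lid and the steel platform, never let the bracket run into the rubber buffers, and leave the other things on the counter where they are. Be done within 25 seconds, so creeping it round is too slow.

Things in the scene. Friction and masses are not known exactly. Their poses are not given: they have to be found in the camera images.
- boom (a joint): angle (rad) of the swing bracket about the upright column, counter-clockwise from above; 0 = it points along the post's own -x, towards the robot; growing moves the pot to the robot's right. Starts at rest at -0.75 to -0.45; rubber buffers at -0.95 and 0.95 (keep within -0.92 to 0.92). Runs freely, no springs: viscous 0.012 N m s/rad, dry friction 0.002 N m; 0.1 rad/s coasts about 0.9 rad
- post: fixed steel foot (130 mm wide disc, 12 mm high, with two feet for the buffers) with a column 44 mm thick and 220 mm high; origin on the column's axis at the table; its yaw is that of the bracket at joint 0. It stands beyond the pot, away from the robot, at a different place and yaw each time
- post_axis (a point): point on the column's axis at table height, the centre of the pot's arc
- platform: flat steel arm that carries the pot from the column: 120 mm wide, 20 mm thick, from 50 to 70 mm above the table, with a 140 mm disc under the pot; origin on the column's axis at its underside, pot at -x. Not to be touched
- pot: dark cast-iron pot, a cylinder 130 mm in diameter and 100 mm tall, fixed on the platform, from 70 to 170 mm above the table; origin at the centre of its underside. Hot, not to be touched. Nominally 3 kg (true 0.75 to 1.3 times that); nominal inertia of pot, lid, ring and bracket about the column 0.48 kg m2
- guard_center (a point): centre of the polished steel guard ring round the pot: 200 mm outer diameter, closed flat top, too wide to grasp, from 115 to 160 mm above the table, 300 mm from the column's axis; slippery (friction about 0.15). Push it on its side, along the arc: it yields on a soft spring (joint guard) against the pot, so a pot that runs into a still hand bounces back
- guard (a joint): shift (m) of the guard ring against the pot along the arc's tangent, 0 = centred, positive to the robot's right (the way the boom angle grows); range -0.030 to 0.030, spring 120 N/m, little damping (2 N s/m), ring 0.3 kg
- pot_center (a point): centre of the pot, 120 mm above the table, 300 mm from the column's axis
- lid: low domed aluminium lid 116 mm across clamped on the pot, 170 to 180 mm above the table, with a dark wooden knob 26 mm thick up to 199 mm; origin at its underside's centre. Not to be touched
- tray: round bright metal drip tray, 200 mm across, 16 mm high, fixed on the table below the pot's arc: the serving place. The pot passes 34 mm and more above it. Origin on the column's axis; the tray's middle is 300 mm along its own -x. Lies where the joint reads 0.15 to 0.62, different each time
- tray_center (a point): middle of the drip tray, 300 mm from the column's axis: the pot's centre is to come to rest vertically above it
- jar: amber jar 80 mm in diameter, 130 mm tall, bystander; origin at its underside
- mug: white mug 80 mm in diameter, 90 mm tall, bystander; origin at its underside
- dish: small blue dip dish 68 mm across, 22 mm tall, under the arm's swing, bystander; origin at its underside
- bowl: white bowl 130 mm across, 60 mm tall, bystander; origin at its underside
- loaf: round flatbread 160 mm across, 30 mm tall, bystander; origin at its underside
- spatula: spatula 260 mm long lying flat, bystander; origin at its underside
Not all that is in view belongs to the job. Leave any brown look-alike of the tray alone.

How it is judged:
By the outcome, as a careful person would: the job done as asked, in the order asked, and still so for the second after the job is handed in, with the robot touching nothing.
It also fails if it takes over 42 s, if anything falls off the work surface, if the arm or the gripper's body presses on something with over 40 N, if the wrist force passes 120 N, or if a joint passes its speed limit or range.

ROBOT

A 6-joint arm with a two-finger parallel gripper is mounted at the origin on the work surface. World frame = base frame: x ahead of the robot, y to its left, z up, the work surface at z = 0. Lengths are in mm, angles in rad, forces in N, time in s.
With the tool pointing down it reaches from about 275 to 850 mm from the base axis. Payload 19 kg.
Tool frame: the origin (TCP) lies at the very end of the fingers, on their centre line; the grasp point (between the pads) lies 19 mm behind it; z points along the fingers, y is the line along which they close (so a half turn about z gives the same grasp; the last joint's range is limited). The gripper opens to 85 mm and grips with 20 to 120 N. Pads are 22 mm wide; open, the fingers measure 114 mm over their backs; the gripper's body (76 mm by 85 mm) begins 54 mm behind the grasp point. The pads swing forward as they close: fully open they stand 13 mm farther back than shut.
Start: joints at [1.135, 0.15, 1.437, -0, 1.554, -0.134], TCP at [170.917, 548.979, 231.267] pointing down, gripper open.
Joint ranges: [-2.8, 2.8], [-0.68, 2.1], [0.12, 2.68], [-1.39, 4.53], [0.16, 2.79], [-2.81, 2.81]. Speed limits (rad/s): [1.89, 1.89, 2.22, 3.01, 3.01, 3.01].

INTERFACE

Orientations are given as a rotation vector (axis times angle).
In Python, from rig import robot gives the robot as it stands. The module is installed in compiled form; this text tells all that it offers.
- The arm moves only by the tool arm_command, never from a script. Its argument "plan" is a list of rows, each a list of 7 numbers: the shift along the world's x, y, z normalised to -1 to 1, where 1 is 0.5 m, then the turn, a rotation vector about the world's x, y, z normalised to -1 to 1, where 1 is 120 degrees, then the opening, from 0 (shut) to 1 (fully open). In form: [[tx, ty, tz, ax, ay, az, claw], ...]. A call has 1 to 8 rows; each row is the pose to reach, as a shift and turn from the pose commanded when the call began; what a row does not reach only later rows make up. A row lasts 1/10 s, in which the tool goes at most 50 mm and 8.59 degrees, less where a joint would pass 70% of its speed; a pose out of reach is approached as far as the arm can. A call with a number of a shift or a turn outside -1 to 1 is refused whole. A call with a gripper value outside its range is refused whole. The fingers move at their own pace and stop on an object; the grip force is fixed at half the most. Time passes only in rows, so rows that repeat a pose let the fingers close. It gives the time, the measured TCP pose, the force, the opening and the grip force at its end, in the units of the state.
- robot.sense(): the state, without advancing time (a new reading comes with each control period).
- robot.grab_frame(name): name is "side" or "top" or "wrist"; returns a dict with "frame" (384x512x3 uint8, blue, green, red), "intrinsics" (3x3 intrinsics, pixels), "R" (3x3) and "t" (3): a world point X has camera coordinates R X + t. Camera axes: x right, y down, z forward; pixel columns grow to the right and rows downward; lengths in mm; the calibration is good to about 2 mm. The wrist camera is an equidistant fisheye: a pixel r from the principal point sees the ray r / f radians off the axis. A picture is of the moment at which its call begins. There is no depth.
- robot.sign_off(): hands the job in; it is judged then, once.
Trained networks look in the newest picture that a camera, given by its name, has taken for a name from the list of things; names that differ only in an ending like _2 or _b are one class to them, and where a whole thing is asked for, a point or a joint stands for the part that bears it (a point fixed in the world has none). Each returns a list of dicts, best first, with "score" (0 to 1); they miss things now and then, are a little off and sometimes report something else, mostly with a low value. They report only what shows in the picture. A call takes as long as a camera call. They do not tell look-alikes from the thing itself.
- robot.spot_in(camera, label): "position" ([column, row] in pixels, amid what is visible of it).
- robot.masks_of(camera, label): "mask" (384x512 bool, what is visible of it) and "position" ([column, row] in pixels, amid what is visible of it).
- robot.spot_point(camera, label): "position" ([column, row] in pixels: a listed point, or the origin of a listed thing).
The state is a dict: "t": time; "q": joint angles; "joint_velocities": joint speeds; "joint_efforts": joint torques, N m; "tcp_pos": TCP position; "tool_rot": TCP orientation; "wrist_force": force on the tool from outside, world axes, zero at the start; "ft_torque": the same for the moment, N m; "width": finger opening in mm; "finger_force": force on a finger pad.
Only numpy, scipy, OpenCV 4.12 (cv2) and the standard library are available. Lean on these libraries where they do the work, as an engineer would, in place of code of your own. Each camera call takes 0.05 s, during which the arm holds its last target. There are 200 camera calls.

## Working session

There is one attempt and no reset: what is moved stays moved. The work goes in short steps, Python scripts to look and compute and a tool call to move; the robot and the scene stay as the last step left them, time stands still between calls to the robot, and variables do not carry over. Pictures are saved under pics/ and viewed, at most 10 in all, crops included, and the job is handed in when it is done.

Besides the shell and the picture viewer there is one more tool, called after "Request:" as a command line: name --pt "numbers of a row" for each row, then --argument value for the rest. arm_command: Moves the arm, as the interface text tells. Scaled input: -1 to 1 covers 0.5 m each way for a shift and 120 degrees each way for a turn. Its arguments: {"type":"object","properties":{"plan":{"type":"array","items":{"type":"array","items":{"type":"number","minimum":-1,"maximum":1}}}},"required":["plan"]}

```bash
mkdir -p pics; cat > h.py <<'E'
from rig import robot
import numpy as np, cv2
def ray(f,px):
    K,R,t=map(np.array,(f["intrinsics"],f["R"],f["t"]))
    d=np.linalg.solve(K,[px[0],px[1],1.0]); return -R.T@t, R.T@d
def at_z(f,px,z):
    c,d=ray(f,px); return c+d*(z-c[2])/d[2]
def proj(f,X):
    K,R,t=map(np.array,(f["intrinsics"],f["R"],f["t"])); p=K@(R@np.array(X,float)+t); return p[:2]/p[2]
E
python3 - <<'E'
from h import *
fr={}
for c in("top","side"):
    f=robot.grab_frame(c); fr[c]=f; cv2.imwrite(f"pics/{c}0.png",f["frame"])
    for n,z in(("post_axis",0),("guard_center",137.5),("pot_center",120),("tray_center",16),("lid",170),("jar",0),("mug",0),("dish",0),("bowl",0),("loaf",0),("spatula",0)):
        for r in robot.spot_point(c,n)[:3]: print(c,n,round(r["score"],2),np.round(r["position"]),np.round(at_z(f,r["position"],z)))
s=robot.sense(); print(s["t"],s["tool_rot"],s["width"])
cv2.imwrite("pics/both.png",np.hstack([fr["top"]["frame"],fr["side"]["frame"]])[:, :] if 0 else cv2.resize(np.vstack([fr["top"]["frame"],fr["side"]["frame"]]),(400,600)))
E
```

```text
top post_axis 0.75 [275. 189.] [708. -28.   0.]
top tray_center 0.96 [293. 264.] [422. -97.  16.]
top tray_center 0.57 [198. 208.] [628. 265.  16.]
top lid 0.87 [216. 240.] [487. 176. 170.]
top jar 0.63 [145. 211.] [616. 467.   0.]
top jar 0.59 [364. 200.] [ 670. -372.    0.]
top mug 0.76 [113. 242.] [496. 579.   0.]
top bowl 0.72 [362. 201.] [ 666. -362.    0.]
top loaf 0.8 [145. 278.] [366. 448.   0.]
top loaf 0.25 [393. 237.] [ 528. -473.    0.]
top spatula 0.84 [393. 235.] [ 536. -473.    0.]
top spatula 0.69 [294. 261.] [ 433. -100.    0.]
side post_axis 0.74 [256. 227.] [722. -41.   0.]
side guard_center 0.65 [248. 152.] [497. 164. 137.]
side pot_center 0.59 [249. 152.] [487. 177. 120.]
side tray_center 0.83 [284. 175.] [634. 249.  16.]
side tray_center 0.69 [192. 202.] [ 437. -136.   16.]
side lid 0.57 [251. 147.] [502. 172. 170.]
side mug 0.69 [305. 127.] [503. 577.   0.]
side bowl 0.84 [190. 270.] [ 665. -365.    0.]
side bowl 0.62 [266. 127.] [357. 447.   0.]
side loaf 0.56 [270. 123.] [354. 486.   0.]
side spatula 0.67 [146. 274.] [ 551. -493.    0.]
1.2 [ 4.72230474e-01  3.10589695e+00 -1.93825127e-04] 85.6393339367014
```

View images.

View pics/top0.png

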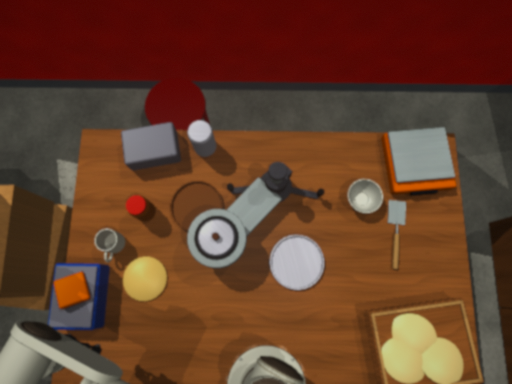

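View pics/side0.png

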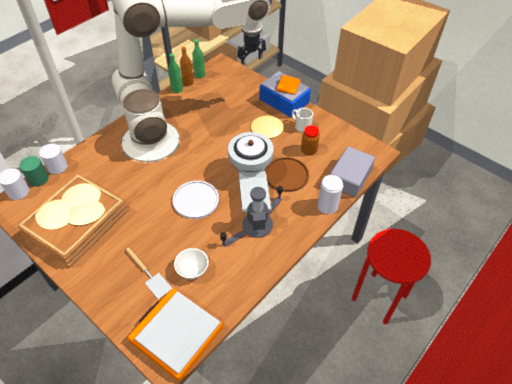

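```bash
cat >> h.py <<'E'
from scipy.optimize import minimize
A=np.linspace(0,2*np.pi,240,endpoint=False)
def score(f,G,c,z,r):
    X=np.c_[c[0]+r*np.cos(A),c[1]+r*np.sin(A),np.full(240,z)]
    K,R,t=map(np.array,(f["intrinsics"],f["R"],f["t"])); p=(X@R.T+t)@K.T; p=(p[:,:2]/p[:,2:]).astype(np.float32)
    return cv2.remap(G,p[None,:,0],p[None,:,1],cv2.INTER_LINEAR).mean()
def grad(f):
    g=cv2.GaussianBlur(cv2.cvtColor(f["frame"],cv2.COLOR_BGR2GRAY).astype(np.float32),(0,0),1.0)
    return np.hypot(cv2.Sobel(g,5,1,0),cv2.Sobel(g,5,0,1))
def fit(f,c0,z,r,w=24):
    G=grad(f); b=max(((score(f,G,(c0[0]+i,c0[1]+j),z,r),c0[0]+i,c0[1]+j) for i in range(-w,w+1,4) for j in range(-w,w+1,4)))
    m=minimize(lambda c:-score(f,G,c,z,r),b[1:],method="Nelder-Mead"); return m.x,-m.fun
E
python3 - <<'E'
from h import *
fr={c:robot.grab_frame(c) for c in("top","side")}
for c,f in fr.items():
    print(c,"cam",np.round(-np.array(f["R"]).T@np.array(f["t"])))
    print("tray",*fit(f,(425,-100),16,100)); print("ring160",*fit(f,(490,170),160,100)); print("lid",*fit(f,(490,170),170,58)); print("knob",*fit(f,(490,170),199,13)); print("coltop",*fit(f,(712,-32),220,22)); print("foot",*fit(f,(712,-32),12,65)); print("brown",*fit(f,(630,255),16,100))
f=fr["top"]; v=cv2.resize(f["frame"][140:310,150:350],None,fx=3,fy=3,interpolation=cv2.INTER_CUBIC)
cv2.imwrite("pics/crop1.png",v)
E
```

```text
top cam [ 339.   36. 1483.]
tray [ 431.53694365 -107.54469053] 164.93235778808594
ring160 [499.64785083 174.85833686] 143.7733612060547
lid [499.28700072 176.1628335 ] 264.7640380859375
knob [497.33869737 174.53093667] 216.46180725097656
coltop [710.02792102 -54.39622811] 41.64173889160156
foot [747.60088479 -44.27462858] 64.72694396972656
brown [634.59639644 270.573797  ] 77.49201202392578
side cam [1465. -898. 1639.]
tray [ 429.94996809 -108.6366008 ] 220.56703186035156
ring160 [498.42222262 174.76470658] 184.4163055419922
lid [497.41234648 175.38495857] 306.9151916503906
knob [504.82642721 165.60713272] 369.6010437011719
coltop [713.38853384 -20.64109294] 163.294921875
foot [723.23525122 -33.93607876] 94.86607360839844
brown [640.25277294 264.45024856] 151.125732421875
```

View pics/crop1.png

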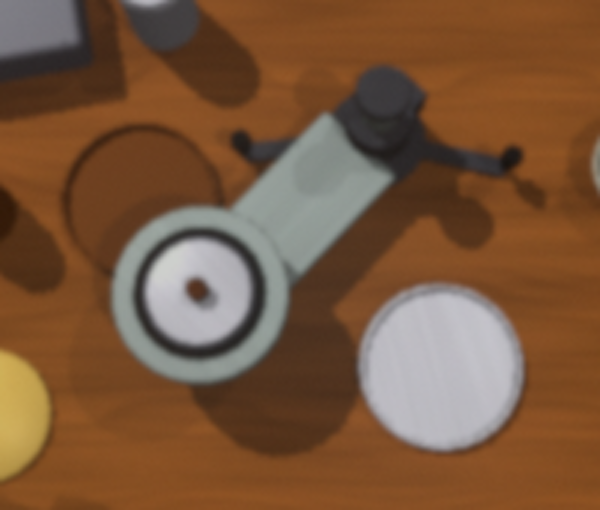

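Request:
arm_command --pt "0.841 -0.546 0 0 0 0 0" --pt "0.841 -0.546 0 0 0 0 0" --pt "0.841 -0.546 0 0 0 0 0" --pt "0.841 -0.546 0 0 0 0 0" --pt "0.841 -0.546 0 0 0 0 0" --pt "0.841 -0.546 0 0 0 0 0" --pt "0.841 -0.546 0 0 0 0 0" --pt "0.841 -0.546 0 0 0 0 0"

```text
t: 2.1
tcp_pos: [508.0, 329.7, 231.4]
tool_rot: [0.472, 3.106, 0.0]
wrist_force: [1.1, 1.2, -0.8]
width: 0.1
finger_force: 0.0
```

Request:
arm_command --pt "0.156 -0.119 -0.203 0 0 0 0" --pt "0.156 -0.119 -0.203 0 0 0 0" --pt "0.156 -0.119 -0.203 0 0 0 0" --pt "0.156 -0.119 -0.203 0 0 0 0" --pt "0.154 -0.121 -0.203 0 0 0 0" --pt "0.15 -0.126 -0.203 0 0 0 0" --pt "0.146 -0.13 -0.203 0 0 0 0" --pt "0.142 -0.134 -0.203 0 0 0 0"

```text
t: 2.9
tcp_pos: [577.0, 264.6, 130.9]
tool_rot: [0.471, 3.105, 0.001]
wrist_force: [-0.2, 0.7, -0.7]
width: -0.3
finger_force: 0.0
```

Request:
arm_command --pt "-0.004 -0.0044 0 0 0 0 0" --pt "-0.008 -0.0089 0 0 0 0 0" --pt "-0.012 -0.0134 0 0 0 0 0" --pt "-0.0158 -0.018 0 0 0 0 0" --pt "-0.0197 -0.0226 0 0 0 0 0" --pt "-0.0236 -0.0272 0 0 0 0 0" --pt "-0.0274 -0.0319 0 0 0 0 0" --pt "-0.0312 -0.0366 0 0 0 0 0"

```text
t: 3.7
tcp_pos: [561.6, 245.6, 129.7]
tool_rot: [-0.472, -3.106, 0.0]
wrist_force: [0.7, -0.9, 0.8]
width: -0.1
finger_force: 0.0
```

```bash
cat >> h.py <<'E'
AX=np.array([719.7,-27.9])
def theta(f,t0,w=0.15):
    G=grad(f); s=lambda t:score(f,G,AX+300*np.array([np.cos(t),np.sin(t)]),170,58)
    T=np.arange(t0-w,t0+w,0.0025); v=np.array([s(t) for t in T]); i=v.argmax()
    lo,hi=max(i-3,0),i+4; p=np.polyfit(T[lo:hi]-T[i],v[lo:hi],2); return T[i]-p[1]/2/p[0], v[i]
def look(t0,cams=("top","side"),w=0.15,n=1):
    for k in range(n):
        for c in cams:
            t=robot.sense()["t"]; f=robot.grab_frame(c); th,sc=theta(f,t0,w); print(c,round(t,2),"theta",round(th,4),"score",round(float(sc)))
    s=robot.sense(); print("t",s["t"],"tcp",np.round(s["tcp_pos"],1),"F",np.round(s["wrist_force"],2)); return f
def pose(phi,s): # hand at touching offset s along tangent
    return AX+300*np.array([np.cos(phi),np.sin(phi)])+s*np.array([-np.sin(phi),np.cos(phi)])
E
python3 - <<'E'
from h import *
f=look(2.42,n=3)
E
```

```text
top 3.7 theta 2.4657 score 149
side 3.75 theta 2.4808 score 258
top 3.8 theta 2.4835 score 148
side 3.85 theta 2.5002 score 255
top 3.9 theta 2.5027 score 143
side 3.95 theta 2.5187 score 252
t 4.0 tcp [561.9 245.9 129.8] F [ 0.37  0.38 -0.24]
```

Request:
arm_command --pt "0 0 0.202 0 0 0 0" --pt "0 0 0.202 0 0 0 0" --pt "-0.24 -0.877 0.21 0 0 0 0" --pt "-0.24 -0.877 0.21 0 0 0 0" --pt "-0.24 -0.877 0.21 0 0 0 0" --pt "-0.24 -0.877 0.21 0 0 0 0" --pt "-0.24 -0.877 0.21 0 0 0 0" --pt "-0.24 -0.877 0.21 0 0 0 0"

```text
t: 4.8
tcp_pos: [481.8, -45.0, 233.3]
tool_rot: [0.471, 3.105, -0.0]
wrist_force: [1.7, -1.1, 0.2]
width: 0.0
finger_force: 0.0
```

```bash
python3 - <<'E'
from h import *
look(2.68); print(pose(3.30,119))
E
```

```text
top 4.8 theta 2.6596 score 208
side 4.85 theta 2.6694 score 301
t 4.9 tcp [481.5 -48.2 233.4] F [-0.04  0.02  0.14]
[ 442.22780663 -192.73380086]
```

Request:
arm_command --pt "-0.079 -0.289 0 0 0 0 0" --pt "-0.079 -0.289 0 0 0 0 0" --pt "-0.079 -0.289 -0.05 0 0 0 0" --pt "-0.079 -0.289 -0.206 0 0 0 0" --pt "-0.079 -0.289 -0.206 0 0 0 0" --pt "-0.079 -0.289 -0.206 0 0 0 0" --pt "-0.079 -0.289 -0.206 0 0 0 0"

```text
t: 5.6
tcp_pos: [443.6, -187.8, 131.1]
tool_rot: [0.472, 3.106, -0.0]
wrist_force: [1.0, -0.5, 1.4]
width: 0.1
finger_force: 0.0
```

```bash
python3 - <<'E'
from h import *
look(2.8); print(pose(3.30,119),pose(3.37,119),pose(3.44,119))
E
```

```text
top 5.6 theta 2.7946 score 237
side 5.65 theta 2.808 score 304
t 5.7 tcp [ 444.2 -188.   132.2] F [ 0.67 -0.76  0.29]
[ 442.22780663 -192.73380086] [ 454.43628133 -211.73731819] [ 467.94401759 -229.84040042]
```

Request:
arm_command --pt "0 0 0 0 0 0 0" --pt "0 0 0 0 0 0 0" --pt "0 0 0 0 0 0 0" --pt "0 0 0 0 0 0 0" --pt "0 0 0 0 0 0 0" --pt "0 0 0 0 0 0 0" --pt "0 0 0 0 0 0 0" --pt "0 0 0 0 0 0 0"

```text
t: 6.5
tcp_pos: [443.1, -188.0, 130.0]
tool_rot: [-0.472, -3.106, 0.0]
wrist_force: [0.1, -0.1, -0.5]
width: -0.0
finger_force: 0.0
```

Request:
arm_command --pt "0 0 0 0 0 0 0" --pt "0 0 0 0 0 0 0" --pt "0 0 0 0 0 0 0" --pt "0 0 0 0 0 0 0" --pt "0 0 0 0 0 0 0" --pt "0 0 0 0 0 0 0"

```text
t: 7.1
tcp_pos: [443.1, -188.0, 130.1]
tool_rot: [-0.472, -3.106, 0.0]
wrist_force: [-0.4, 0.4, 0.1]
width: -0.1
finger_force: 0.0
```

```bash
python3 - <<'E'
from h import *
f=look(3.03)
from scipy.optimize import minimize
s=robot.sense(); p=np.array(s["tcp_pos"])[:2]
m=minimize(lambda a:((pose(a[0],a[1])-p)**2).sum(),[3.28,119],method="Nelder-Mead").x
print("hand phi,s",m)
for g in (3.25,3.28,3.31,3.34,3.37,3.40,3.43,3.46): print(g,np.round((pose(g,117)-p)/500,4))
cv2.imwrite("pics/front.png",cv2.resize(f["frame"][110:260,130:330],None,fx=3,fy=3))
E
```

```text
top 7.1 theta 3.0315 score 227
side 7.15 theta 3.042 score 317
t 7.2 tcp [ 443.1 -188.   130.1] F [ 0.47  0.47 -0.23]
hand phi,s [  3.31462515 110.08080607]
3.25 [-0.018   0.0226]
3.28 [-0.0088  0.0056]
3.31 [ 0.0008 -0.0111]
3.34 [ 0.011  -0.0275]
3.37 [ 0.0217 -0.0436]
3.4 [ 0.0329 -0.0594]
3.43 [ 0.0445 -0.0748]
3.46 [ 0.0565 -0.0899]
```

View pics/front.png

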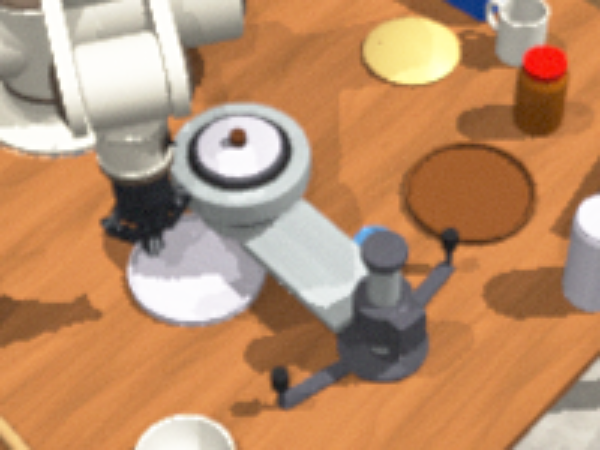

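Request:
arm_command --pt "-0.002 0 0 0 0 0 0" --pt "-0.0056 0 0 0 0 0 0" --pt "-0.0056 0 0 0 0 0 0" --pt "-0.0056 0 0 0 0 0 0" --pt "-0.0056 0 0 0 0 0 0" --pt "-0.0056 0 0 0 0 0 0" --pt "-0.0056 0 0 0 0 0 0" --pt "-0.0056 0 0 0 0 0 0"

```text
t: 8.0
tcp_pos: [440.3, -187.9, 130.0]
tool_rot: [-0.472, -3.106, 0.0]
wrist_force: [0.4, -0.4, -0.3]
width: 0.2
finger_force: 0.0
```

```bash
python3 - <<'E'
from h import *
look(3.17)
p=np.array(robot.sense()["tcp_pos"])[:2]
for g in np.arange(3.288,3.45,0.0055): print(round(g,4),np.round((pose(g,117)-p)/500,4))
E
```

```text
top 8.0 theta 3.1618 score 217
side 8.05 theta 3.1726 score 313
t 8.1 tcp [ 440.3 -188.   130. ] F [-0.05 -0.89 -0.19]
3.288 [-0.0007  0.0011]
3.2935 [ 0.0011 -0.0019]
3.299 [ 0.0028 -0.005 ]
3.3045 [ 0.0046 -0.0081]
3.31 [ 0.0065 -0.0111]
3.3155 [ 0.0083 -0.0141]
3.321 [ 0.0101 -0.0172]
3.3265 [ 0.012  -0.0202]
3.332 [ 0.0139 -0.0232]
3.3375 [ 0.0158 -0.0262]
3.343 [ 0.0177 -0.0291]
3.3485 [ 0.0196 -0.0321]
3.354 [ 0.0216 -0.0351]
3.3595 [ 0.0235 -0.038 ]
3.365 [ 0.0255 -0.041 ]
3.3705 [ 0.0275 -0.0439]
3.376 [ 0.0295 -0.0468]
3.3815 [ 0.0315 -0.0497]
3.387 [ 0.0336 -0.0526]
3.3925 [ 0.0356 -0.0555]
3.398 [ 0.0377 -0.0584]
3.4035 [ 0.0398 -0.0612]
3.409 [ 0.0419 -0.0641]
3.4145 [ 0.044  -0.0669]
3.42 [ 0.0462 -0.0697]
3.4255 [ 0.0483 -0.0725]
3.431 [ 0.0505 -0.0753]
3.4365 [ 0.0527 -0.0781]
3.442 [ 0.0549 -0.0809]
3.4475 [ 0.0571 -0.0837]
```

Request:
arm_command --pt "0.0008 -0.0014 0 0 0 0 0" --pt "0.0025 -0.0044 0 0 0 0 0" --pt "0.0044 -0.0078 0 0 0 0 0" --pt "0.0065 -0.0111 0 0 0 0 0" --pt "0.0085 -0.0144 0 0 0 0 0" --pt "0.0104 -0.0177 0 0 0 0 0" --pt "0.0125 -0.021 0 0 0 0 0" --pt "0.0146 -0.0243 0 0 0 0 0"

```text
t: 8.9
tcp_pos: [447.7, -200.3, 130.1]
tool_rot: [-0.472, -3.106, 0.0]
wrist_force: [0.1, -1.1, -0.7]
width: -0.0
finger_force: 0.0
```

Request:
arm_command --pt "0.002 -0.0031 0 0 0 0 0" --pt "0.004 -0.0062 0 0 0 0 0" --pt "0.0061 -0.0094 0 0 0 0 0" --pt "0.0081 -0.0125 0 0 0 0 0" --pt "0.0102 -0.0156 0 0 0 0 0" --pt "0.0123 -0.0187 0 0 0 0 0" --pt "0.0144 -0.0218 0 0 0 0 0" --pt "0.0165 -0.0248 0 0 0 0 0"

```text
t: 9.7
tcp_pos: [456.0, -212.7, 130.1]
tool_rot: [-0.472, -3.106, 0.0]
wrist_force: [0.1, -1.0, -0.5]
width: 0.0
finger_force: 0.1
```

Request:
arm_command --pt "0.0021 -0.0031 0 0 0 0 0" --pt "0.0043 -0.0061 0 0 0 0 0" --pt "0.0065 -0.0092 0 0 0 0 0" --pt "0.0087 -0.0121 0 0 0 0 0" --pt "0.011 -0.0152 0 0 0 0 0" --pt "0.0132 -0.0182 0 0 0 0 0" --pt "0.0155 -0.0211 0 0 0 0 0"

```text
t: 10.4
tcp_pos: [463.7, -223.2, 130.0]
tool_rot: [-0.472, -3.106, 0.0]
wrist_force: [0.2, -0.2, 0.6]
width: -0.0
finger_force: 0.0
```

```bash
python3 - <<'E'
from h import *
look(3.41,n=3)
E
```

```text
top 10.4 theta 3.4149 score 180
side 10.45 theta 3.4108 score 251
top 10.5 theta 3.4155 score 180
side 10.55 theta 3.4115 score 246
top 10.6 theta 3.4158 score 181
side 10.65 theta 3.4118 score 247
t 10.7 tcp [ 463.6 -223.   130.1] F [ 0.52 -0.86  0.18]
```

Request:
arm_command --pt "0.003 -0.01 0 0 0 0 0" --pt "0.015 -0.05 0 0 0 0 0" --pt "0.035 -0.12 0 0 0 0 0" --pt "0.035 -0.18 0.05 0 0 0 0" --pt "0.035 -0.2 0.14 0 0 0 0" --pt "0.035 -0.2 0.2 0 0 0 0" --pt "0.035 -0.2 0.2 0 0 0 0"

```text
t: 11.4
tcp_pos: [482.0, -324.7, 234.4]
tool_rot: [0.473, 3.1, -0.006]
wrist_force: [1.1, 0.3, -0.7]
width: -0.1
finger_force: 0.0
```

```bash
python3 - <<'E'
from h import *
look(3.41,n=2)
for c in("top","side"):
    f=robot.grab_frame(c); print(c,"tray",fit(f,(431,-108),16,100,8),"lid",fit(f,(430,-108),170,58,12),"ring",fit(f,(430,-108),160,100,12))
E
```

```text
top 11.4 theta 3.4177 score 241
side 11.45 theta 3.4185 score 317
top 11.5 theta 3.4176 score 241
side 11.55 theta 3.4185 score 316
t 11.6 tcp [ 480.8 -322.8  228.8] F [ 1.24 -0.31 -0.62]
top tray (array([ 429.52901596, -108.94609698]), np.float64(106.44136047363281)) lid (array([ 431.1289206 , -109.67882494]), np.float64(240.61648559570312)) ring (array([ 430.8203619 , -106.13920165]), np.float64(98.12841033935547))
side tray (array([ 434.76589977, -112.14924978]), np.float64(135.95977783203125)) lid (array([ 429.66603425, -109.79169919]), np.float64(320.5899658203125)) ring (array([ 431.07468664, -109.89192877]), np.float64(197.20220947265625))
```

Request:
arm_command --pt "0 0 0 0 0 0 0" --pt "0 0 0 0 0 0 0" --pt "0 0 0 0 0 0 0" --pt "0 0 0 0 0 0 0" --pt "0 0 0 0 0 0 0" --pt "0 0 0 0 0 0 0" --pt "0 0 0 0 0 0 0" --pt "0 0 0 0 0 0 0"

```text
t: 12.5
tcp_pos: [481.1, -323.1, 230.1]
tool_rot: [-0.472, -3.106, 0.0]
wrist_force: [-0.2, 0.3, -0.3]
width: -0.2
finger_force: 0.0
```

```bash
python3 - <<'E'
from h import *
f=look(3.41); cv2.imwrite("pics/end.png",f["frame"])
E
```

```text
top 12.5 theta 3.4177 score 241
side 12.55 theta 3.4185 score 318
t 12.6 tcp [ 481.1 -323.1  230.1] F [0.16 0.35 0.36]
```

View pics/end.png

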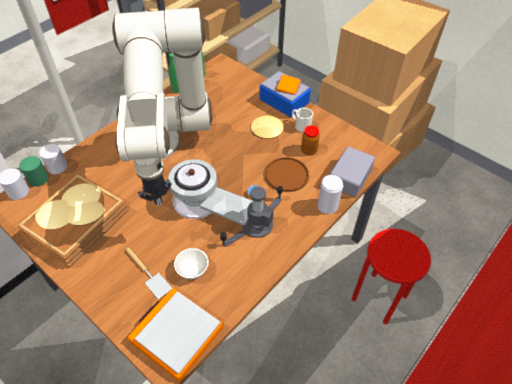

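The picture shows the pot (192,178) at rest above the bright tray, with the hand clear of it at (153,185) and everything else where it was.

```bash
python3 -c "
from rig import robot
print(robot.sign_off())"
```

```text
the job is handed in; nothing more can be done
None
```

The pot is at rest about 2 mm off the tray's centre by camera measurement, with the hand clear; it stopped by about 11.5 s and I handed the job in at about 12.6 s.

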